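Check a conveyor bearing's heat, then hold its hidden bolt head while the nut runs down

TASK

The nutrunner is creeping on the nut of the conveyor bearing's upper bolt, but the bolt just goes round with it, so I need your hand on the head, in the narrow gap behind the side plate. That bearing comes off the oven line, so first pick up the infrared thermometer, aim it at the middle of the green bearing housing on the front of the plate from about a hand's breadth or two away, hold it steady there for two seconds without touching the machine with it, and stand it upright back on its mat. Then reach down behind the plate, grip the upper bolt head firmly between the fingers so that it stops turning, and finish while still holding it; leave everything else on the bench where it is.

Things in the scene. Friction and masses are not known exactly. Their poses are not given: they have to be found in the camera images.
- unit: Conveyor tail unit, fixed. Origin: on the bench, mid-width, in the REAR face of its front (robot-side) blue plate; x runs back along the drum's axis, z up. Plate x -10 to 0, 200 wide in y, top edge 247.5 high. Behind it a gap, open above and at both sides: the black drum (radius 78, axis 165 high) begins at x = 50, a hub of radius 30 at x = 38; the 30 thick shaft crosses the gap. Feet 220 wide.
- nutrunner: Orange and black right-angle nutrunner on the upper nut in front of the plate, fixed to the unit. Origin: on the bolt's axis in the plate's rear face, 223.5 above the bench; axes as the unit's. Head (37 diameter) from x = -28 to -110; body, 41 thick, along +y at x = -85, to a battery (62 x 75 x 55) that ends at y = 358. It lies in a steel post at y = 255. To be left alone.
- bearing (a point): Middle of the green flange bearing housing on the front face of the plate: x = -26, y = 0, height 165 in the unit's frame. Housing about 80 diameter (flange 15 thick, then a boss of 62 diameter to 32 off the plate; shaft end 45 off the plate). This is what the thermometer is aimed at.
- bolt_head (a point): Middle of the upper bolt's hexagon head in the gap: x = 12, y = 0, height 223.5 in the unit's frame, 24 below the plate's top edge. 22 across flats, 25.4 across corners, from 7 to 17 behind the plate's rear face (28 diameter washers between). Turns with the bolt: x is its axis (the unit's x); y and the directions 60 and 120 degrees from it are normals of flats. A tight lower head is 117 below.
- bolt (a joint): Turn of the upper bolt about the unit's +x, rad. At 0 two flats are upright and face the unit's y and -y. The nutrunner drives it on at about 0.14 rad/s from the start, with 0.17 N m; held between the fingers on two flats it stops (a firm grip draws the flats square to the pads).
- thermometer: Yellow and black pistol-shaped infrared thermometer, 0.3 to 0.5 kg, standing upright on its battery foot (84 x 58 x 22). Origin: centre of the foot's underside; x is where it looks, z up. Handle 31 thick. Barrel 140 long in x (-70 to 70), 40 wide in y, from 112 to 158 above the origin; lens tube (34 diameter) on to x = 80. Balances near x = 0; take it across the barrel's 40 width from above.
- barrel (a point): On the thermometer's barrel at x = 0, y = 0, 140 above its origin (18 below the barrel's top): the place to grip.
- lens (a point): Front of the thermometer's lens, 80 ahead of and 135 above its origin; x is the line of sight (ahead), y left, z up.
- mat: Black rubber mat, 200 x 200, 4 thick, fixed; origin: centre of its underside. The thermometer's place.
- jar_a: Yellow glass jar with metal cap, 72 diameter, 100 high; origin under its centre; to be left alone.
- jar_b: Yellow glass jar like jar_a; to be left alone.
- jar_red: Red glass jar, 64 diameter, 110 high; origin under its centre; to be left alone.
- grease_tin: Red tin, 76 diameter, 85 high; origin under its centre; to be left alone.
- spanner: Steel spanner lying flat, 220 long; to be left alone.
- parts_tray: Blue tray with spare bolts and nuts, 140 x 100 x 40; origin under its centre; to be left alone.
- spray_can: Blue spray can, 60 diameter, 190 high; origin under its centre; to be left alone.
There are look-alikes about, which are no part of the job. There is more than one size of the thermometer; the job needs the smaller.

How it is judged (in metres and radians):
On the way, in this order (a step that is already met when the one before it is completed fails the run):
1. The thermometer, held in the fingers, looks at the bearing housing from 60 to 320 mm, its line of sight within 30 mm of the housing's middle, steady, for one second (contact force between the fingers and thermometer above 1 N and x of bearing in the frame of lens between 0.06 and 0.32 m and y of bearing in the frame of lens between -0.03 and 0.03 m and z of bearing in the frame of lens between -0.03 and 0.03 m and x of lens in the frame of unit below -0.01 m and linear speed of thermometer below 0.03 m/s and angular speed of thermometer below 0.15 rad/s), for 1 s.
2. The thermometer stands upright on its mat again, let go (horizontal distance between thermometer and mat below 0.07 m and angle between thermometer's own z axis and vertical below 0.12 rad and height (world z) of thermometer below 0.012 m and linear speed of thermometer below 0.03 m/s and contact force between the fingers and thermometer below 0.2 N), for 0.2 s.
3. The upper bolt head is gripped and has stopped turning (contact force between the fingers and bolt above 8 N and distance between the grasp point and bolt_head below 0.03 m and velocity of joint bolt between -0.03 and 0.03 rad/s), for 0.5 s.
At the end, for the whole second after the job is handed in: The fingers grip the upper bolt head (grasp point within 30 mm of its middle, more than 8 N of contact) and it does not turn (under 0.03 rad/s); the thermometer stands upright (within 0.12 rad), at rest and let go on its mat, within 70 mm of the mat's centre (all of step 2 and all of step 3); the arm keeps its last pose, push and grip.
It fails at once if The thermometer touches the machine (contact force between thermometer and unit above 2 N).
It fails at once if The thermometer is tipped over or tumbled (angle between thermometer's own z axis and vertical above 0.75 rad).
It fails at once if A jar, the grease tin, the spanner, the parts tray or the spray can is knocked more than 30 mm from its place (distance of any of jar_a, jar_b, jar_red, grease_tin, spanner, parts_tray, spray_can from where it was at the start of the episode above 0.03 m).
It also fails if it takes over 51 s, if anything falls off the work surface, if the arm or the gripper's body presses on something with over 40 N, if the wrist force passes 120 N, or if a joint passes its speed limit or range.

ROBOT

A 7-joint arm with a two-finger parallel gripper is mounted at the origin on the work surface. World frame = base frame: x ahead of the robot, y to its left, z up, the work surface at z = 0. Lengths are in mm, angles in rad, forces in N, time in s.
With the tool pointing down it reaches from about 425 to 875 mm from the base axis. Payload 4.7 kg.
Tool frame: the origin (TCP) lies midway between the tips of the shut fingers; the grasp point (between the pads) lies 19 mm behind it (ctrl.hold_point_z is the distance from the TCP to the grasp point, in mm); z points along the fingers, y is the line along which they close (so a half turn about z gives the same grasp; the last joint's range is limited). The gripper opens to 85 mm and grips with 20 to 120 N. Pads are 22 mm wide; open, the fingers measure 114 mm over their backs; the gripper's body (76 mm by 85 mm) begins 54 mm behind the grasp point. The pads swing forward as they close: fully open they stand 13 mm farther back than shut.
Start: joints at [-1.194, 0.321, -0.07, 1.45, 0.023, 1.371, -0.057], TCP at [230.708, 607.699, 231.349] pointing down, gripper open.
Joint ranges: [-2.86, 2.86], [-0.3, 2.09], [-1.38, 1.24], [0.06, 2.45], [-1.56, 4.7], [0.09, 2.05], [-2.69, 2.69]. Speed limits (rad/s): [2.57, 2.57, 3.14, 3.14, 3.14, 3.14, 3.14].

INTERFACE

Orientations are given as [roll, pitch, yaw] about the fixed x, y, z axes, in that order (R = Rz(yaw) Ry(pitch) Rx(roll)).
In Python, from station import telemetry, snapshot, workorder, ctrl gives the robot as it stands.
- The arm moves only by the shell command python3 -m handwheel 'ROWS' [FORCE]. ROWS is JSON, a list of rows, each an object of numbers: "dx", "dy", "dz": the shift along the world's x, y, z in mm; "rx", "ry", "rz": the turn, a rotation vector about the world's x, y, z in rad; "grip": the opening in per cent of the stroke, from 0 (shut) to 100 (fully open). In form: [{"dx": .., "dy": .., "dz": .., "rx": .., "ry": .., "rz": .., "grip": ..}, ...]. A call has 1 to 12 rows; each row shifts and turns the commanded pose from where the row before left it; what a row does not reach is not made up. A row lasts 1/12 s, in which the tool goes at most 41.7 mm and 7.16 degrees, less where a joint would pass 70% of its speed; a pose out of reach is approached as far as the arm can. A call is refused whole if a number of a shift passes 41.7 or a number of a turn 0.125, either way. A call with a gripper value outside its range is refused whole. The fingers move at their own pace and stop on an object; FORCE is the grip in N (left out, the last holds). Time passes only in rows, so rows that do not move let the fingers close. It gives the time, the measured TCP pose, the force, the opening and the grip force at its end, in the units of the state.
- telemetry.read_state(): the state, without advancing time (a new reading comes with each control period).
- snapshot(name): name is "scene" or "top" or "wrist"; returns a dict with "color" (400x640x3 uint8, red, green, blue), "depth" (400x640 float32, mm along the optical axis (not along the pixel's ray), 0 where there is no reading), "fx", "fy", "cx", "cy" (pixels), "distortion" ([k1, k2, p1, p2, k3] as OpenCV has them; the pictures are not rectified), "pose" (4x4, takes a point from camera to world coordinates); the wrist camera has in their place "hand_eye" (4x4, takes a point from camera to tool coordinates, whose origin is the TCP and whose axes are the flange's). Camera axes: x right, y down, z forward; pixel columns grow to the right and rows downward; lengths in mm; the calibration is good to about 2 mm. A picture is of the moment at which its call begins: read the wrist's pose just before it.
- workorder.sign_off(): hands the job in; it is judged then, once.
The state is a dict: "time_s": time; "joint_pos": joint angles; "joint_vel": joint speeds; "joint_torque": joint torques, N m; "tool_pos": TCP position; "orientation": TCP orientation; "contact_force": force on the tool from outside, world axes, zero at the start; "ft_torque": the same for the moment, N m; "opening": opening from 0.0 (shut) to 1.0 (fully open); "grasp_force": force on a finger pad.
Only numpy, scipy, OpenCV 4.12 (cv2) and the standard library are available. Lean on these libraries where they do the work, as an engineer would, in place of code of your own. Each camera call takes 0.05 s, during which the arm holds its last target. There are 200 camera calls.

## Working session

There is one attempt and no reset: what is moved stays moved. The work goes in short steps, Python scripts to look and compute and a shell command to move; the robot and the scene stay as the last step left them, time stands still between calls to the robot, and variables do not carry over. Pictures are saved under pics/ and viewed, at most 10 in all, crops included, and the job is handed in when it is done.

```bash
ls; mkdir -p pics
cat > h.py <<'E'
import numpy as np, cv2, pickle
from station import telemetry, snapshot, workorder, ctrl
from scipy.spatial.transform import Rotation as R
def save(n):
    s=telemetry.read_state(); d=snapshot(n)
    if n=='wrist':
        T=np.eye(4);T[:3,:3]=R.from_euler('xyz',s['orientation']).as_matrix();T[:3,3]=s['tool_pos'];d['pose']=T@np.array(d['hand_eye'])
    pickle.dump(d,open(n+'.pkl','wb')); return d
def load(n): return pickle.load(open(n+'.pkl','rb'))
def K(d): return np.array([[d['fx'],0,d['cx']],[0,d['fy'],d['cy']],[0,0,1.]])
def rays(d,uv):
    p=cv2.undistortPoints(np.array(uv,float).reshape(-1,1,2),K(d),np.array(d['distortion'],float)).reshape(-1,2)
    P=np.array(d['pose']); v=np.c_[p,np.ones(len(p))]
    return P[:3,3], v@P[:3,:3].T
def plane(d,uv,z):
    o,v=rays(d,uv); return o+v*((z-o[2])/v[:,2])[:,None]
def cloud(d):
    h,w=d['depth'].shape; u,v=np.meshgrid(np.arange(w),np.arange(h))
    o,r=rays(d,np.c_[u.ravel(),v.ravel()]); return (o+r*d['depth'].reshape(-1,1)).reshape(h,w,3)
E
python3 - <<'E'
from h import *
for n in ['scene','top']:
    d=save(n); cv2.imwrite(f'pics/{n}0.png',d['color'][:,:,::-1]); print(n,np.round(d['pose'],2).tolist(),d['fx'])
print(telemetry.read_state(), ctrl.hold_point_z)
E
```

```text
pics
scene [[-0.05, 0.62, -0.78, 1545.76], [1.0, 0.04, -0.03, 151.41], [0.01, -0.78, -0.62, 993.2], [0.0, 0.0, 0.0, 1.0]] 398.1139974551066
top [[-0.03, -0.98, 0.21, 184.05], [-1.0, 0.03, -0.01, 118.28], [0.0, -0.21, -0.98, 1590.91], [0.0, 0.0, 0.0, 1.0]] 484.3633169860816
{'time_s': 0.1, 'joint_pos': array([-1.1938828 ,  0.32176868, -0.07006875,  1.45155432,  0.02260629,
        1.37080457, -0.05691701]), 'joint_vel': array([-5.85085967e-04, -2.52368861e-03,  9.89817975e-04, -2.66061786e-03,
        9.89359349e-04, -2.37060142e-05, -1.29450870e-03]), 'joint_torque': array([ 1.87971027e-04, -4.94876647e+01, -3.84016139e-01, -3.15205836e+01,
        1.28399738e-02,  7.50882842e-03, -1.45877004e-05]), 'tool_pos': array([230.57340647, 607.21287714, 230.31922772]), 'orientation': array([-3.13984737e+00,  1.04625982e-04,  2.77877619e+00]), 'contact_force': array([-0.14933117,  0.2193102 ,  0.17792819]), 'ft_torque': array([ 0.02074114,  0.01239262, -0.04957534]), 'grasp_force': 0.0, 'opening': 1.0009490179460563} 18.700000000000003
```

View pics/scene0.png

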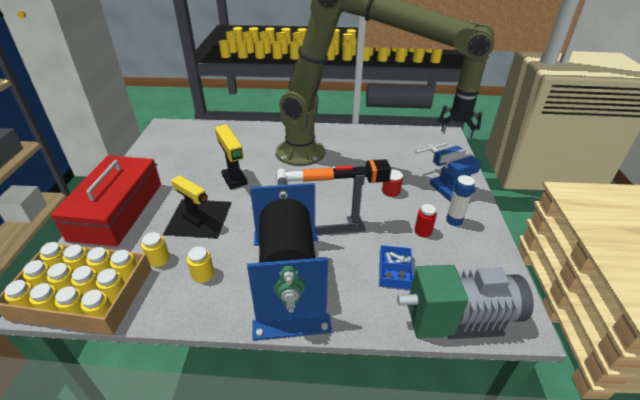

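View pics/top0.png

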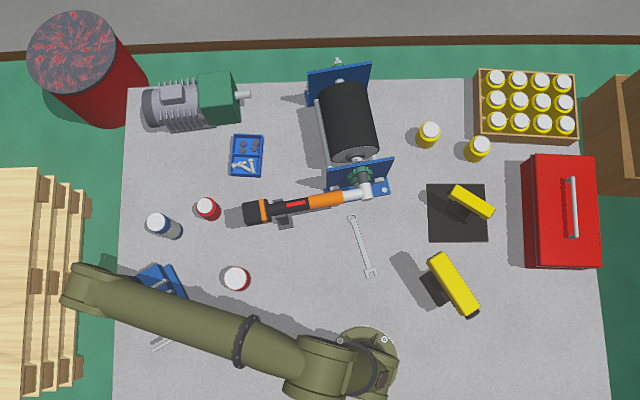

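The scene view shows two yellow thermometers. One is on the black mat (scene ~190,190; top ~470,202) and a taller one stands on the bench (scene ~230,145; top ~453,285). The tail unit is at top ~350,130, with its front plate at ~360,175 and the nutrunner at ~310,205. I'll measure both barrels and take an enlarged crop.

Run:
```python
from h import *
t=load('top'); s=load('scene')
for n,d,boxes in [('top',t,[(440,175,505,235),(415,240,490,325)]),('scene',s,[(165,170,215,215),(210,120,250,165)])]:
    C=cloud(d); hsv=cv2.cvtColor(d['color'],cv2.COLOR_RGB2HSV)
    Y=cv2.inRange(hsv,(20,140,90),(35,255,255))
    for b in boxes:
        m=np.zeros_like(Y); m[b[1]:b[3],b[0]:b[2]]=255; m&=Y
        p=C[(m>0)&(d['depth']>0)]
        z=np.percentile(p[:,2],90); q=p[p[:,2]>z-8]
        r=cv2.minAreaRect(q[:,:2].astype(np.float32)); 
        print(n,len(p),'top z',z.round(1),'rect',np.round(r[0],1),np.round(r[1],1),round(r[2],1))
    B=cv2.inRange(hsv,(100,120,40),(125,255,255))
    p=C[(B>0)&(d['depth']>0)]; q=p[(abs(p[:,2]-247)<5)]
    print(n,'blue z>240',len(q)); 
    for c in (q[q[:,0]<720],q[q[:,0]>=720]):
        if len(c)>5: r=cv2.minAreaRect(c[:,:2].astype(np.float32)); print(np.round(r[0],1),np.round(r[1],1),round(r[2],1),np.median(c[:,2]), cv2.fitLine(c[:,:2].astype(np.float32),cv2.DIST_HUBER,0,.01,.01).ravel().round(3))
    # mat
hsv=cv2.cvtColor(t['color'],cv2.COLOR_RGB2HSV)
M=cv2.inRange(t['color'],(0,0,0),(60,60,60)); mm=np.zeros_like(M); mm[175:250,420:495]=M[175:250,420:495]
c=max(cv2.findContours(mm,0,2)[0],key=cv2.contourArea); q=plane(t,c.reshape(-1,2),4)[:,:2].astype(np.float32); print('mat',cv2.minAreaRect(q))
a=cv2.resize(s['color'][110:230,150:270],(480,480),interpolation=cv2.INTER_CUBIC)
b=cv2.resize(t['color'][90:210,310:390],(320,480),interpolation=cv2.INTER_CUBIC)
cv2.imwrite('pics/crop1.png',np.hstack([a,b])[:,:,::-1])
```

```text
top 703 top z 164.5 rect [ 474.6 -344.6] [138.2  42.2] 55.1
top 1382 top z 216.0 rect [ 227.8 -254.3] [187.2  52.9] 29.7
top blue z>240 418
[545.8 103. ] [ 34.5 410.3] 16.8 246.52892470553752 [ 1.58000e-01 -9.87000e-01  5.76774e+02 -2.20000e-02]
[881.7  48.3] [ 15.5 198. ] 9.5 246.14443789440793 [ 1.58000e-01 -9.87000e-01  8.81998e+02  4.66200e+01]
scene 431 top z 164.0 rect [ 485.  -342.9] [135.4  40.6] 55.7
scene 468 top z 216.1 rect [ 240.4 -253. ] [191.7  50. ] 30.3
scene blue z>240 589
[ -23.5 -879.2] [2278.5  139.8] 55.3 246.98544470353136 [   0.581    0.814  392.325 -271.042]
[887.5  48.7] [ 14.6 197.6] 9.6 247.86517189941554 [ 1.5500e-01 -9.8800e-01  8.8973e+02  4.9947e+01]
mat ((484.1992492675781, -316.7138671875), (189.07806396484375, 61.471492767333984), 57.24140930175781)
```

View pics/crop1.png

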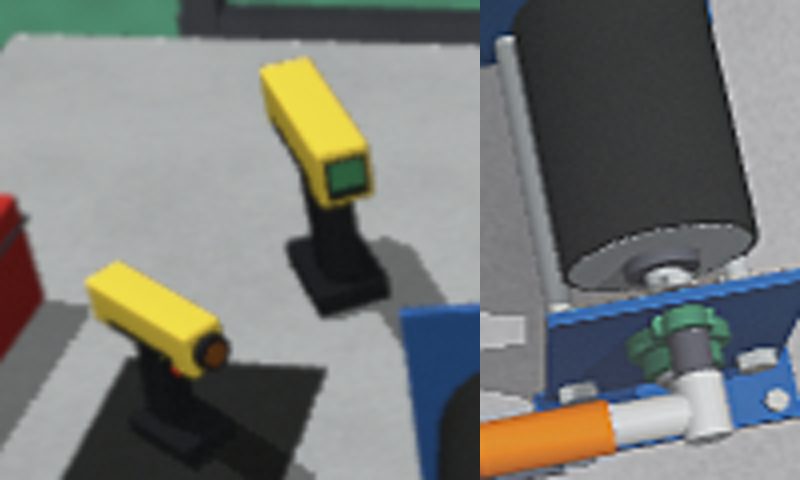

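The smaller thermometer fits the one on the mat (scene ~190,190). Its barrel is 138x42 with the top at z 164 (4 + 158 = 162 expected), and its lens end at scene ~(202,198) points to +x+y, so yaw is about 0.965. The other (scene ~230,145) measures 190x52 with its top at 216, so it is the larger look-alike. Next I'll measure the front plate and the mat.

Run:
```python
from h import *
for n in ['top','scene']:
    d=load(n); C=cloud(d); hsv=cv2.cvtColor(d['color'],cv2.COLOR_RGB2HSV)
    B=cv2.inRange(hsv,(100,120,40),(125,255,255))
    b=(B>0)&(d['depth']>0)&(abs(C[:,:,2]-247)<6)&(C[:,:,0]>500)&(C[:,:,0]<720)&(abs(C[:,:,1])<150)
    p=C[b]; r=cv2.minAreaRect(p[:,:2].astype(np.float32)); print(n,len(p),np.round(r[0],1),np.round(r[1],1),round(r[2],1),p[:,2].mean(),p[:,:2].mean(0),p[:,:2].min(0),p[:,:2].max(0),cv2.fitLine(p[:,:2].astype(np.float32),cv2.DIST_HUBER,0,.01,.01).ravel().round(3))
    # vertical plate face
    b=(B>0)&(d['depth']>0)&(C[:,:,2]>60)&(C[:,:,2]<235)&(C[:,:,0]>500)&(C[:,:,0]<720)&(abs(C[:,:,1])<150)
    p=C[b]
    if len(p)>20: print(' face',len(p),cv2.fitLine(p[:,:2].astype(np.float32),cv2.DIST_HUBER,0,.01,.01).ravel().round(3))
    M=(d['color'].max(2)<60)&(C[:,:,2]<14)&(C[:,:,2]>-6)&(C[:,:,0]>340)&(C[:,:,0]<620)&(C[:,:,1]<-200)&(C[:,:,1]>-480)
    q=C[M][:,:2].astype(np.float32); print(' mat',cv2.minAreaRect(q))
    g=cv2.inRange(hsv,(65,60,40),(90,255,255)); b=(g>0)&(C[:,:,2]>120)&(C[:,:,2]<210)&(C[:,:,0]>480)&(C[:,:,0]<700)&(abs(C[:,:,1])<150)
    if b.sum(): print(' green',C[b].mean(0),C[b].min(0),C[b].max(0))
```

```text
top 212 [ 5.771e+02 -3.000e-01] [ 11.7 195.7] 8.4 246.68430915875345 [576.70081043   0.65877684] [557.92372527 -96.74842098] [595.08548957  95.78388037] [ 1.55000e-01 -9.88000e-01  5.76881e+02 -2.90000e-02]
 face 49 [ 1.59000e-01 -9.87000e-01  5.77981e+02 -3.48000e+01]
 mat ((468.5901794433594, -337.57891845703125), (198.8316650390625, 193.8618927001953), 87.6036605834961)
 green [554.88470979   3.06881368 184.74115678] [536.5314345  -46.42558039 130.89723987] [579.35674691  34.99950053 208.02897892]
scene 225 [607.6   2.9] [ 63.8 196.3] 7.7 246.42686331058167 [584.98289728  -0.9344639 ] [564.02802507 -97.34873349] [641.40938742  96.4395244 ] [ 1.49000e-01 -9.89000e-01  5.84417e+02  1.18500e+00]
 face 986 [ 1.57000e-01 -9.88000e-01  5.86449e+02 -5.86900e+00]
 mat ((475.4541320800781, -336.43011474609375), (195.88938903808594, 203.79937744140625), 88.02021026611328)
```

```bash
python3 -m handwheel '[{"dx":21,"dy":-30,"dz":13,"rz":-0.075},{"dx":21,"dy":-30,"dz":13,"rz":-0.075},{"dx":21,"dy":-30,"dz":13,"rz":-0.075},{"dx":21,"dy":-30,"dz":13,"rz":-0.075},{"dx":21,"dy":-30,"dz":13,"rz":-0.075},{"dx":21,"dy":-30,"dz":13,"rz":-0.075},{"dx":21,"dy":-30,"dz":13,"rz":-0.075},{"dx":21,"dy":-30,"dz":13,"rz":-0.075},{"dx":21,"dy":-30,"dz":13,"rz":-0.075},{"dx":21,"dy":-30,"dz":13,"rz":-0.075},{"dx":21,"dy":-30,"dz":13,"rz":-0.075},{"dx":19,"dy":-30,"dz":13,"rz":-0.075}]' 40
```

```text
$[0]: bad value
```

```bash
python3 -m handwheel '[{"dx":21,"dy":-30,"dz":13,"rx":0,"ry":0,"rz":-0.075,"grip":100},{"dx":21,"dy":-30,"dz":13,"rx":0,"ry":0,"rz":-0.075,"grip":100},{"dx":21,"dy":-30,"dz":13,"rx":0,"ry":0,"rz":-0.075,"grip":100},{"dx":21,"dy":-30,"dz":13,"rx":0,"ry":0,"rz":-0.075,"grip":100},{"dx":21,"dy":-30,"dz":13,"rx":0,"ry":0,"rz":-0.075,"grip":100},{"dx":21,"dy":-30,"dz":13,"rx":0,"ry":0,"rz":-0.075,"grip":100},{"dx":21,"dy":-30,"dz":13,"rx":0,"ry":0,"rz":-0.075,"grip":100},{"dx":21,"dy":-30,"dz":13,"rx":0,"ry":0,"rz":-0.075,"grip":100},{"dx":21,"dy":-30,"dz":13,"rx":0,"ry":0,"rz":-0.075,"grip":100},{"dx":21,"dy":-30,"dz":13,"rx":0,"ry":0,"rz":-0.075,"grip":100},{"dx":21,"dy":-30,"dz":13,"rx":0,"ry":0,"rz":-0.075,"grip":100},{"dx":19,"dy":-30,"dz":13,"rx":0,"ry":0,"rz":-0.075,"grip":100}]' 40
```

```text
time_s: 1.1
tool_pos: [481.4, 245.8, 387.7]
orientation: [-3.141, 0.0, 1.875]
contact_force: [1.1, 0.1, -0.2]
opening: 1.001
grasp_force: 0.0
```

```bash
python3 -m handwheel '[{"dx":0,"dy":-41,"dz":0,"rx":0,"ry":0,"rz":-0.075,"grip":100},{"dx":0,"dy":-41,"dz":0,"rx":0,"ry":0,"rz":-0.075,"grip":100},{"dx":0,"dy":-41,"dz":0,"rx":0,"ry":0,"rz":-0.075,"grip":100},{"dx":0,"dy":-41,"dz":0,"rx":0,"ry":0,"rz":-0.075,"grip":100},{"dx":0,"dy":-41,"dz":0,"rx":0,"ry":0,"rz":-0.075,"grip":100},{"dx":0,"dy":-41,"dz":0,"rx":0,"ry":0,"rz":-0.075,"grip":100},{"dx":0,"dy":-41,"dz":0,"rx":0,"ry":0,"rz":-0.075,"grip":100},{"dx":0,"dy":-41,"dz":0,"rx":0,"ry":0,"rz":-0.075,"grip":100},{"dx":0,"dy":-41,"dz":0,"rx":0,"ry":0,"rz":-0.075,"grip":100},{"dx":0,"dy":-41,"dz":0,"rx":0,"ry":0,"rz":-0.075,"grip":100},{"dx":0,"dy":-41,"dz":0,"rx":0,"ry":0,"rz":-0.075,"grip":100},{"dx":0,"dy":-41,"dz":0,"rx":0,"ry":0,"rz":-0.085,"grip":100}]' && python3 -m handwheel '[{"dx":0,"dy":-33,"dz":-20,"rx":0,"ry":0,"rz":0,"grip":100},{"dx":0,"dy":-33,"dz":-20,"rx":0,"ry":0,"rz":0,"grip":100},{"dx":0,"dy":-32,"dz":-20,"rx":0,"ry":0,"rz":0,"grip":100},{"dx":0,"dy":0,"dz":-20,"rx":0,"ry":0,"rz":0,"grip":100},{"dx":0,"dy":0,"dz":0,"rx":0,"ry":0,"rz":0,"grip":100}]'
python3 - <<'E'
from h import *
d=save('wrist'); cv2.imwrite('pics/w1.png',d['color'][:,:,::-1])
C=cloud(d); hsv=cv2.cvtColor(d['color'],cv2.COLOR_RGB2HSV); Y=(cv2.inRange(hsv,(20,140,90),(35,255,255))>0)&(d['depth']>0)
p=C[Y]; z=np.percentile(p[:,2],80); q=p[(abs(p[:,2]-162)<8)]; r=cv2.minAreaRect(q[:,:2].astype(np.float32)); print(len(p),z,len(q),r,q.mean(0))
print(telemetry.read_state()['joint_pos'])
E
```

```text
time_s: 2.1
tool_pos: [480.1, -246.2, 387.4]
orientation: [3.141, -0.001, 0.965]
contact_force: [0.9, -0.3, -0.5]
opening: 0.997
grasp_force: 0.0
time_s: 2.52
tool_pos: [477.8, -343.2, 302.8]
orientation: [-3.134, 0.002, 0.964]
contact_force: [0.5, 1.5, 0.1]
opening: 1.004
grasp_force: 0.0
30720 212.609759365258 6362 ((397.97705078125, -288.631591796875), (138.77862548828125, 236.92237854003906), 55.137210845947266) [ 474.46284576 -336.7399615   161.1514503 ]
[-0.16717667  0.21842704  0.88136802  1.51558362 -0.16732263  1.49182172
  0.11296172]
```

View pics/w1.png

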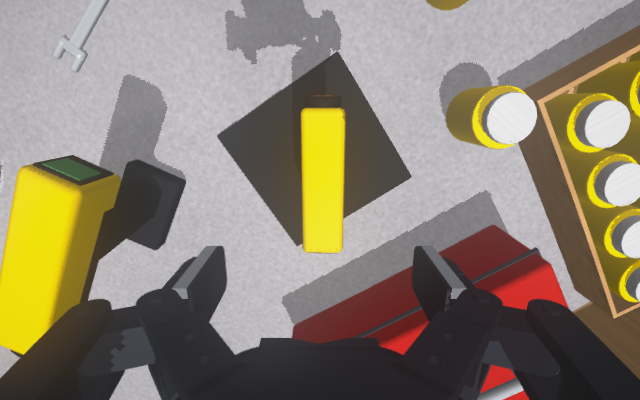

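The wrist view shows the barrel centred at about (323,180) between the fingers' lanes, with the lens at the far end (~322,100).

Run:
```python
from h import *
d=load('wrist'); C=cloud(d); hsv=cv2.cvtColor(d['color'],cv2.COLOR_RGB2HSV); Y=(cv2.inRange(hsv,(20,140,90),(35,255,255))>0)
m=np.zeros_like(Y);m[95:260,290:360]=1;Y&=m
c=max(cv2.findContours(Y.astype(np.uint8),0,2)[0],key=cv2.contourArea).reshape(-1,2)
print(c.min(0),c.max(0)); q=plane(d,c,162)[:,:2].astype(np.float32); print('rays',cv2.minAreaRect(q))
p=C[Y&(abs(C[:,:,2]-162)<6)]; print('depth',cv2.minAreaRect(p[:,:2].astype(np.float32)),np.median(p[:,2]))
print('mat',plane(d,[(337,52),(218,135),(411,178),(296,245)],4)[:,:2].round(0).tolist(), plane(d,[(337,52),(218,135),(411,178),(296,245)],4)[:,:2].mean(0))
```

```text
[300 107] [345 252]
rays ((479.4473876953125, -344.52752685546875), (137.39047241210938, 39.685890197753906), 55.23870849609375)
depth ((478.78338623046875, -344.93719482421875), (138.7693634033203, 39.85642623901367), 55.19887924194336) 161.18868550792718
mat [[573.0, -243.0], [378.0, -237.0], [567.0, -442.0], [370.0, -433.0]] [ 472.00445808 -338.55631476]
```

```bash
python3 -m handwheel '[{"dx":1.5,"dy":-1.5,"dz":-30,"rx":0,"ry":0,"rz":0,"grip":100},{"dx":0,"dy":0,"dz":-30,"rx":0,"ry":0,"rz":0,"grip":100},{"dx":0,"dy":0,"dz":-30,"rx":0,"ry":0,"rz":0,"grip":100},{"dx":0,"dy":0,"dz":-30,"rx":0,"ry":0,"rz":0,"grip":100},{"dx":0,"dy":0,"dz":-30,"rx":0,"ry":0,"rz":0,"grip":100},{"dx":0,"dy":0,"dz":-20,"rx":0,"ry":0,"rz":0,"grip":100},{"dx":0,"dy":0,"dz":-5,"rx":0,"ry":0,"rz":0,"grip":100},{"dx":0,"dy":0,"dz":0,"rx":0,"ry":0,"rz":0,"grip":100},{"dx":0,"dy":0,"dz":0,"rx":0,"ry":0,"rz":0,"grip":100}]' && python3 -m handwheel '[{"dx":0,"dy":0,"dz":0,"rx":0,"ry":0,"rz":0,"grip":0},{"dx":0,"dy":0,"dz":0,"rx":0,"ry":0,"rz":0,"grip":0},{"dx":0,"dy":0,"dz":0,"rx":0,"ry":0,"rz":0,"grip":0},{"dx":0,"dy":0,"dz":0,"rx":0,"ry":0,"rz":0,"grip":0},{"dx":0,"dy":0,"dz":0,"rx":0,"ry":0,"rz":0,"grip":0},{"dx":0,"dy":0,"dz":0,"rx":0,"ry":0,"rz":0,"grip":0},{"dx":0,"dy":0,"dz":0,"rx":0,"ry":0,"rz":0,"grip":0}]' 40
```

```text
time_s: 3.32
tool_pos: [483.7, -343.6, 134.2]
orientation: [3.139, -0.001, 0.97]
contact_force: [-0.2, -0.3, 0.5]
opening: 0.999
grasp_force: 0.0
time_s: 3.9
tool_pos: [482.3, -343.8, 133.4]
orientation: [3.141, -0.001, 0.969]
contact_force: [-1.4, 1.6, 5.3]
opening: 0.461
grasp_force: 41.1
```

```bash
python3 -m handwheel '[{"dx":0,"dy":0,"dz":8,"rx":0,"ry":0,"rz":0,"grip":0},{"dx":0,"dy":0,"dz":10,"rx":0,"ry":0,"rz":0,"grip":0},{"dx":0,"dy":0,"dz":10,"rx":0,"ry":0,"rz":0,"grip":0},{"dx":-4,"dy":16,"dz":0,"rx":0,"ry":0,"rz":0.01,"grip":0},{"dx":-6,"dy":25,"dz":0,"rx":0,"ry":0,"rz":0.015,"grip":0},{"dx":-8,"dy":30,"dz":0,"rx":0,"ry":0,"rz":0.015,"grip":0},{"dx":-8,"dy":30,"dz":0,"rx":0,"ry":0,"rz":0.015,"grip":0},{"dx":-6,"dy":25,"dz":0,"rx":0,"ry":0,"rz":0.015,"grip":0},{"dx":-4,"dy":15,"dz":0,"rx":0,"ry":0,"rz":0.01,"grip":0},{"dx":0,"dy":0,"dz":0,"rx":0,"ry":0,"rz":0,"grip":0},{"dx":0,"dy":0,"dz":0,"rx":0,"ry":0,"rz":0,"grip":0},{"dx":0,"dy":0,"dz":0,"rx":0,"ry":0,"rz":0,"grip":0}]'
python3 - <<'E'
from h import *
d=save('scene'); a=d['color'][90:270,130:370]; cv2.imwrite('pics/s2.png',cv2.resize(a,(720,540),interpolation=cv2.INTER_CUBIC)[:,:,::-1])
d=save('wrist'); C=cloud(d);hsv=cv2.cvtColor(d['color'],cv2.COLOR_RGB2HSV); Y=(cv2.inRange(hsv,(20,140,90),(35,255,255))>0)&(abs(C[:,:,2]-188)<14)&(d['depth']>0)
n,l,st,ce=cv2.connectedComponentsWithStats(Y.astype(np.uint8))
for i in range(1,n):
    if st[i,4]>800:
        p=C[l==i]; print(st[i],cv2.minAreaRect(p[:,:2].astype(np.float32)),np.median(p[:,2]))
E
```

```text
time_s: 4.9
tool_pos: [446.5, -203.9, 161.0]
orientation: [3.14, 0.0, 1.048]
contact_force: [0.6, -0.1, -4.6]
opening: 0.459
grasp_force: 42.3
[  267   115   106   228 21884] ((455.99066162109375, -188.79971313476562), (96.61274719238281, 40.79159927368164), 59.4676513671875) 188.86926398753394
```

View pics/s2.png

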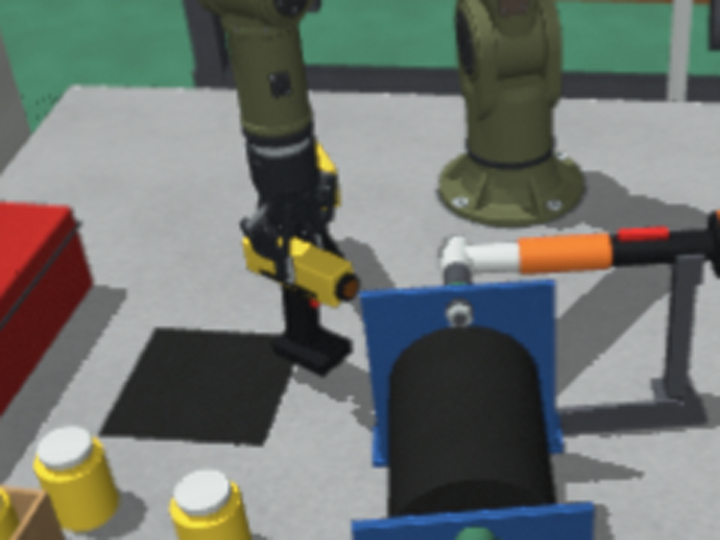

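It's held clear of the plate with the lens at about (343,287) in the crop. Its sight line passes 6 mm from the bearing's middle at about 153 mm, with the lens at z 166. I'll hold for two seconds.

```bash
python3 -m handwheel '[{"dx":0,"dy":0,"dz":0,"rx":0,"ry":0,"rz":0,"grip":0},{"dx":0,"dy":0,"dz":0,"rx":0,"ry":0,"rz":0,"grip":0},{"dx":0,"dy":0,"dz":0,"rx":0,"ry":0,"rz":0,"grip":0},{"dx":0,"dy":0,"dz":0,"rx":0,"ry":0,"rz":0,"grip":0},{"dx":0,"dy":0,"dz":0,"rx":0,"ry":0,"rz":0,"grip":0},{"dx":0,"dy":0,"dz":0,"rx":0,"ry":0,"rz":0,"grip":0},{"dx":0,"dy":0,"dz":0,"rx":0,"ry":0,"rz":0,"grip":0},{"dx":0,"dy":0,"dz":0,"rx":0,"ry":0,"rz":0,"grip":0},{"dx":0,"dy":0,"dz":0,"rx":0,"ry":0,"rz":0,"grip":0},{"dx":0,"dy":0,"dz":0,"rx":0,"ry":0,"rz":0,"grip":0},{"dx":0,"dy":0,"dz":0,"rx":0,"ry":0,"rz":0,"grip":0},{"dx":0,"dy":0,"dz":0,"rx":0,"ry":0,"rz":0,"grip":0}]'; python3 -m handwheel '[{"dx":0,"dy":0,"dz":0,"rx":0,"ry":0,"rz":0,"grip":0},{"dx":0,"dy":0,"dz":0,"rx":0,"ry":0,"rz":0,"grip":0},{"dx":0,"dy":0,"dz":0,"rx":0,"ry":0,"rz":0,"grip":0},{"dx":0,"dy":0,"dz":0,"rx":0,"ry":0,"rz":0,"grip":0},{"dx":0,"dy":0,"dz":0,"rx":0,"ry":0,"rz":0,"grip":0},{"dx":0,"dy":0,"dz":0,"rx":0,"ry":0,"rz":0,"grip":0},{"dx":0,"dy":0,"dz":0,"rx":0,"ry":0,"rz":0,"grip":0},{"dx":0,"dy":0,"dz":0,"rx":0,"ry":0,"rz":0,"grip":0},{"dx":0,"dy":0,"dz":0,"rx":0,"ry":0,"rz":0,"grip":0},{"dx":0,"dy":0,"dz":0,"rx":0,"ry":0,"rz":0,"grip":0},{"dx":0,"dy":0,"dz":0,"rx":0,"ry":0,"rz":0,"grip":0},{"dx":0,"dy":0,"dz":0,"rx":0,"ry":0,"rz":0,"grip":0}]'; python3 -m handwheel '[{"dx":0,"dy":0,"dz":0,"rx":0,"ry":0,"rz":0,"grip":0},{"dx":0,"dy":0,"dz":0,"rx":0,"ry":0,"rz":0,"grip":0},{"dx":4,"dy":-16,"dz":0,"rx":0,"ry":0,"rz":0,"grip":0},{"dx":6,"dy":-25,"dz":0,"rx":0,"ry":0,"rz":0,"grip":0},{"dx":6,"dy":-30,"dz":0,"rx":0,"ry":0,"rz":0,"grip":0},{"dx":6,"dy":-30,"dz":0,"rx":0,"ry":0,"rz":0,"grip":0},{"dx":6,"dy":-25,"dz":0,"rx":0,"ry":0,"rz":0,"grip":0},{"dx":4,"dy":-12,"dz":0,"rx":0,"ry":0,"rz":0,"grip":0},{"dx":0,"dy":0,"dz":0,"rx":0,"ry":0,"rz":0,"grip":0},{"dx":0,"dy":0,"dz":0,"rx":0,"ry":0,"rz":0,"grip":0}]'
```

```text
time_s: 6.0
tool_pos: [446.2, -202.8, 160.4]
orientation: [3.141, -0.0, 1.049]
contact_force: [-0.4, 0.1, -4.9]
opening: 0.459
grasp_force: 42.3
time_s: 7.0
tool_pos: [446.2, -202.8, 160.4]
orientation: [3.141, 0.0, 1.049]
contact_force: [-0.6, -0.2, -5.2]
opening: 0.46
grasp_force: 42.3
time_s: 7.83
tool_pos: [477.9, -341.3, 159.9]
orientation: [-3.14, 0.001, 1.048]
contact_force: [1.0, 1.0, -5.5]
opening: 0.46
grasp_force: 42.6
```

```bash
python3 -m handwheel '[{"dx":0,"dy":0,"dz":-9,"rx":0,"ry":0,"rz":0,"grip":0},{"dx":0,"dy":0,"dz":-9,"rx":0,"ry":0,"rz":0,"grip":0},{"dx":0,"dy":0,"dz":-5,"rx":0,"ry":0,"rz":0,"grip":0},{"dx":0,"dy":0,"dz":-3,"rx":0,"ry":0,"rz":0,"grip":0},{"dx":0,"dy":0,"dz":-1.5,"rx":0,"ry":0,"rz":0,"grip":0},{"dx":0,"dy":0,"dz":0,"rx":0,"ry":0,"rz":0,"grip":0},{"dx":0,"dy":0,"dz":0,"rx":0,"ry":0,"rz":0,"grip":0}]'
```

```text
time_s: 8.42
tool_pos: [477.8, -339.1, 133.6]
orientation: [-3.139, -0.002, 1.05]
contact_force: [-3.0, 3.8, 4.1]
opening: 0.463
grasp_force: 43.9
```

```bash
python3 -m handwheel '[{"dx":0,"dy":0,"dz":0,"rx":0,"ry":0,"rz":0,"grip":100},{"dx":0,"dy":0,"dz":0,"rx":0,"ry":0,"rz":0,"grip":100},{"dx":0,"dy":0,"dz":0,"rx":0,"ry":0,"rz":0,"grip":100},{"dx":0,"dy":0,"dz":0,"rx":0,"ry":0,"rz":0,"grip":100},{"dx":0,"dy":0,"dz":0,"rx":0,"ry":0,"rz":0,"grip":100},{"dx":0,"dy":0,"dz":0,"rx":0,"ry":0,"rz":0,"grip":100},{"dx":0,"dy":0,"dz":10,"rx":0,"ry":0,"rz":0,"grip":100},{"dx":0,"dy":0,"dz":20,"rx":0,"ry":0,"rz":0,"grip":100},{"dx":0,"dy":0,"dz":30,"rx":0,"ry":0,"rz":0,"grip":100},{"dx":0,"dy":0,"dz":40,"rx":0,"ry":0,"rz":0,"grip":100},{"dx":0,"dy":0,"dz":40,"rx":0,"ry":0,"rz":0,"grip":100},{"dx":0,"dy":0,"dz":40,"rx":0,"ry":0,"rz":0,"grip":100}]'
python3 - <<'E'
from h import *
d=save('wrist'); C=cloud(d);hsv=cv2.cvtColor(d['color'],cv2.COLOR_RGB2HSV); Y=(cv2.inRange(hsv,(20,140,90),(35,255,255))>0)&(abs(C[:,:,2]-162)<10)&(d['depth']>0)
n,l,st,ce=cv2.connectedComponentsWithStats(Y.astype(np.uint8))
for i in range(1,n):
    if st[i,4]>800:
        p=C[l==i]; print(st[i],cv2.minAreaRect(p[:,:2].astype(np.float32)),np.median(p[:,2]))
print(telemetry.read_state()['joint_pos'])
E
```

```text
time_s: 9.42
tool_pos: [477.6, -340.9, 315.5]
orientation: [3.141, -0.0, 1.048]
contact_force: [0.9, -1.1, -0.4]
opening: 1.005
grasp_force: 0.0
[ 295  108   43  140 5633] ((474.4997863769531, -340.4117126464844), (138.2235870361328, 39.90737533569336), 59.939918518066406) 161.1701283198865
[-0.19680865  0.20527112  0.91498917  1.49451389 -0.16580215  1.50866759
  0.19383255]
```

```bash
python3 -m handwheel '[{"dx":10,"dy":28.5,"dz":4,"rx":0,"ry":0,"rz":-0.074,"grip":100},{"dx":10,"dy":28.5,"dz":4,"rx":0,"ry":0,"rz":-0.074,"grip":100},{"dx":10,"dy":28.5,"dz":4,"rx":0,"ry":0,"rz":-0.074,"grip":100},{"dx":10,"dy":28.5,"dz":4,"rx":0,"ry":0,"rz":-0.074,"grip":100},{"dx":10,"dy":28.5,"dz":4,"rx":0,"ry":0,"rz":-0.074,"grip":100},{"dx":10,"dy":28.5,"dz":4,"rx":0,"ry":0,"rz":-0.074,"grip":100},{"dx":10,"dy":28.5,"dz":4,"rx":0,"ry":0,"rz":-0.074,"grip":100},{"dx":10,"dy":28.5,"dz":4,"rx":0,"ry":0,"rz":-0.074,"grip":100},{"dx":10,"dy":28.5,"dz":4,"rx":0,"ry":0,"rz":-0.074,"grip":100},{"dx":10,"dy":28.5,"dz":4,"rx":0,"ry":0,"rz":-0.074,"grip":100},{"dx":10,"dy":28.5,"dz":4,"rx":0,"ry":0,"rz":-0.074,"grip":100},{"dx":10,"dy":28.5,"dz":4,"rx":0,"ry":0,"rz":-0.077,"grip":100}]' && python3 -m handwheel '[{"dx":0,"dy":0,"dz":0,"rx":0,"ry":0,"rz":0,"grip":100},{"dx":0,"dy":0,"dz":0,"rx":0,"ry":0,"rz":0,"grip":100},{"dx":0,"dy":0,"dz":0,"rx":0,"ry":0,"rz":0,"grip":100}]'
python3 - <<'E'
from h import *
d=save('wrist'); print(telemetry.read_state()['joint_pos'],telemetry.read_state()['time_s']); cv2.imwrite('pics/w3.png',d['color'][:,:,::-1])
C=cloud(d); hsv=cv2.cvtColor(d['color'],cv2.COLOR_RGB2HSV)
B=(cv2.inRange(hsv,(100,120,40),(125,255,255))>0)&(d['depth']>0)
b=B&(abs(C[:,:,2]-247.5)<4)&(C[:,:,0]<720); p=C[b]; print(len(p),cv2.minAreaRect(p[:,:2].astype(np.float32)),p.mean(0))
print(d['hand_eye'])
E
```

```text
time_s: 10.47
tool_pos: [598.5, 2.4, 361.7]
orientation: [-3.141, -0.001, 0.154]
contact_force: [0.8, -0.1, 0.3]
opening: 1.001
grasp_force: 0.0
time_s: 10.72
tool_pos: [598.1, 0.4, 361.1]
orientation: [3.141, 0.0, 0.158]
contact_force: [-0.2, -1.1, -0.6]
opening: 1.0
grasp_force: 0.0
[-0.6969014   0.21812154  0.79560676  1.3908202  -0.15448446  1.59626886
 -1.33190248] 10.7667
2630 ((579.9650268554688, -0.170135498046875), (10.29085636138916, 198.99851989746094), 8.97392463684082) [580.21768992  -0.62044833 246.83412826]
[[-2.72370706e-04 -9.61669091e-01 -2.74212482e-01  6.97135556e+01]
 [ 9.99999961e-01 -2.44180766e-04 -1.36936143e-04 -3.58676504e-01]
 [ 6.47298427e-05 -2.74212508e-01  9.61669120e-01 -1.41927090e+02]
 [ 0.00000000e+00  0.00000000e+00  0.00000000e+00  1.00000000e+00]]
```

View pics/w3.png

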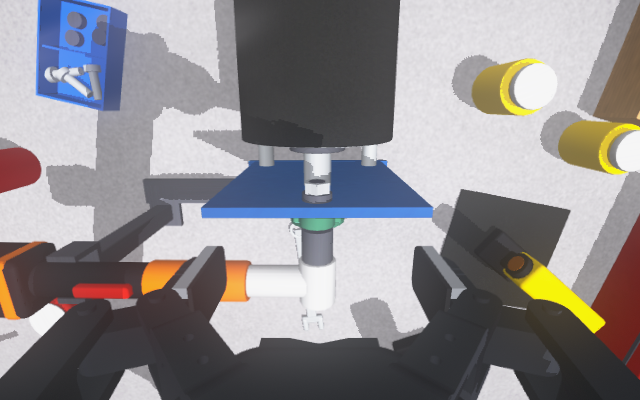

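The view shows the bolt head at about (317,188) behind the plate's top edge (202-432, ~212). The edge measures 10.3 x 199, centred at (580.0, -0.2), yaw 0.157. That puts the rear face at x≈585 and the grip (unit x=21) at about (605.6, 3.9). I'll descend part way and check the hexagon's phase.

```bash
python3 -m handwheel '[{"dx":3.5,"dy":1.5,"dz":-15,"rx":0,"ry":0,"rz":0,"grip":100},{"dx":4,"dy":2,"dz":-20,"rx":0,"ry":0,"rz":0,"grip":100},{"dx":0,"dy":0,"dz":-20,"rx":0,"ry":0,"rz":0,"grip":100},{"dx":0,"dy":0,"dz":-10,"rx":0,"ry":0,"rz":0,"grip":100},{"dx":0,"dy":0,"dz":0,"rx":0,"ry":0,"rz":0,"grip":100},{"dx":0,"dy":0,"dz":0,"rx":0,"ry":0,"rz":0,"grip":100}]'
python3 - <<'E'
from h import *
o=load('wrist'); d=save('wrist'); print(telemetry.read_state()['time_s'],telemetry.read_state()['tool_pos'])
C=cloud(d)
hsv=cv2.cvtColor(d['color'],cv2.COLOR_RGB2HSV)
B=(cv2.inRange(hsv,(100,120,40),(125,255,255))>0)&(d['depth']>0)
p=C[B&(abs(C[:,:,2]-247.5)<4)&(C[:,:,0]<720)]; print(len(p),cv2.minAreaRect(p[:,:2].astype(np.float32)))
# head in unit frame
U=np.array([584.9,.6,0]);c,s=np.cos(.1566),np.sin(.1566)
X=(C-U)@np.array([[c,-s,0],[s,c,0],[0,0,1.]])
m=(X[:,:,0]>8)&(X[:,:,0]<16)&(abs(X[:,:,1])<16)&(X[:,:,2]>215)&(X[:,:,2]<240)
q=X[m]; print(len(q),q.min(0),q.max(0))
if len(q):
    for y in range(-14,15,2):
        k=abs(q[:,1]-y)<1
        if k.sum(): print(y,q[k][:,2].mean().round(1),end='; ')
    v,u=np.nonzero(m); print(u.mean(),v.mean())
    y0,x0=int(v.mean()),int(u.mean())
else: y0,x0=190,317
a=cv2.resize(d['color'][max(0,y0-50):y0+50,x0-60:x0+60],(600,500),interpolation=cv2.INTER_CUBIC); cv2.imwrite('pics/w4.png',a[:,:,::-1])
E
```

```text
time_s: 11.27
tool_pos: [605.4, 3.6, 296.2]
orientation: [-3.142, 0.0, 0.156]
contact_force: [-0.4, -0.4, 0.4]
opening: 0.998
grasp_force: 0.0
11.3167 [605.95691988   3.80530415 297.04158483]
3534 ((579.9532470703125, -0.49698638916015625), (10.644979476928711, 199.57669067382812), 9.017046928405762)
352 [  8.04047335 -11.32914308 218.2487445 ] [ 15.97513082  11.89356612 236.52596935]
-12 228.3; -10 229.2; -8 230.6; -6 231.7; -4 233.5; -2 235.0; 0 234.8; 2 234.1; 4 233.1; 6 232.6; 8 231.4; 10 229.8; 12 219.1; 319.0198863636364 222.5369318181818
```

View pics/w4.png

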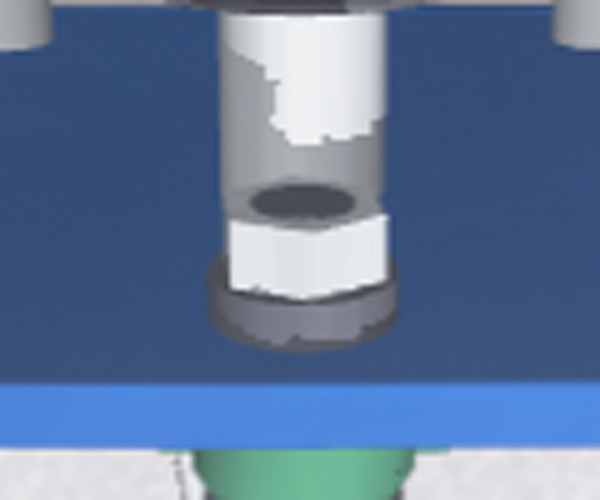

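The bolt head is in the crop at about (308,255). Its apex is at y≈-1 and the slopes are near ±30°, so its flats are only about 4° past upright. They will be square again about 7 s from now, at t≈18.3. I'll go down, wait, and close then.

```bash
python3 -m handwheel '[{"dx":0,"dy":0,"dz":-12,"rx":0,"ry":0,"rz":0,"grip":100},{"dx":0,"dy":0,"dz":-12,"rx":0,"ry":0,"rz":0,"grip":100},{"dx":0,"dy":0,"dz":-12,"rx":0,"ry":0,"rz":0,"grip":100},{"dx":0,"dy":0,"dz":-12,"rx":0,"ry":0,"rz":0,"grip":100},{"dx":0,"dy":0,"dz":0,"rx":0,"ry":0,"rz":0,"grip":100},{"dx":0,"dy":0,"dz":0,"rx":0,"ry":0,"rz":0,"grip":100}]'; python3 -m handwheel '[{"dx":0,"dy":0,"dz":-8,"rx":0,"ry":0,"rz":0,"grip":100},{"dx":0,"dy":0,"dz":-8,"rx":0,"ry":0,"rz":0,"grip":100},{"dx":0,"dy":0,"dz":-8,"rx":0,"ry":0,"rz":0,"grip":100},{"dx":0,"dy":0,"dz":-8,"rx":0,"ry":0,"rz":0,"grip":100},{"dx":0,"dy":0,"dz":-8,"rx":0,"ry":0,"rz":0,"grip":100},{"dx":0,"dy":0,"dz":-3,"rx":0,"ry":0,"rz":0,"grip":100},{"dx":0,"dy":0,"dz":0,"rx":0,"ry":0,"rz":0,"grip":100},{"dx":0,"dy":0,"dz":0,"rx":0,"ry":0,"rz":0,"grip":100},{"dx":0,"dy":0,"dz":0,"rx":0,"ry":0,"rz":0,"grip":100}]'
```

```text
time_s: 11.82
tool_pos: [605.0, 4.8, 246.6]
orientation: [3.141, 0.002, 0.158]
contact_force: [-0.2, -0.4, 0.2]
opening: 1.001
grasp_force: 0.0
time_s: 12.57
tool_pos: [606.0, 4.6, 205.2]
orientation: [3.141, -0.001, 0.158]
contact_force: [-0.0, 0.7, 0.4]
opening: 1.003
grasp_force: 0.0
```

```bash
W='x'; python3 -m handwheel '[{"dx":0,"dy":0,"dz":0,"rx":0,"ry":0,"rz":0,"grip":50},{"dx":0,"dy":0,"dz":0,"rx":0,"ry":0,"rz":0,"grip":50},{"dx":0,"dy":0,"dz":0,"rx":0,"ry":0,"rz":0,"grip":50},{"dx":0,"dy":0,"dz":0,"rx":0,"ry":0,"rz":0,"grip":50},{"dx":0,"dy":0,"dz":0,"rx":0,"ry":0,"rz":0,"grip":50},{"dx":0,"dy":0,"dz":0,"rx":0,"ry":0,"rz":0,"grip":50},{"dx":0,"dy":0,"dz":0,"rx":0,"ry":0,"rz":0,"grip":50},{"dx":0,"dy":0,"dz":0,"rx":0,"ry":0,"rz":0,"grip":50},{"dx":0,"dy":0,"dz":0,"rx":0,"ry":0,"rz":0,"grip":50},{"dx":0,"dy":0,"dz":0,"rx":0,"ry":0,"rz":0,"grip":50},{"dx":0,"dy":0,"dz":0,"rx":0,"ry":0,"rz":0,"grip":50},{"dx":0,"dy":0,"dz":0,"rx":0,"ry":0,"rz":0,"grip":50}]'; python3 -m handwheel '[{"dx":0,"dy":0,"dz":0,"rx":0,"ry":0,"rz":0,"grip":50},{"dx":0,"dy":0,"dz":0,"rx":0,"ry":0,"rz":0,"grip":50},{"dx":0,"dy":0,"dz":0,"rx":0,"ry":0,"rz":0,"grip":50},{"dx":0,"dy":0,"dz":0,"rx":0,"ry":0,"rz":0,"grip":50},{"dx":0,"dy":0,"dz":0,"rx":0,"ry":0,"rz":0,"grip":50},{"dx":0,"dy":0,"dz":0,"rx":0,"ry":0,"rz":0,"grip":50},{"dx":0,"dy":0,"dz":0,"rx":0,"ry":0,"rz":0,"grip":50},{"dx":0,"dy":0,"dz":0,"rx":0,"ry":0,"rz":0,"grip":50},{"dx":0,"dy":0,"dz":0,"rx":0,"ry":0,"rz":0,"grip":50},{"dx":0,"dy":0,"dz":0,"rx":0,"ry":0,"rz":0,"grip":50},{"dx":0,"dy":0,"dz":0,"rx":0,"ry":0,"rz":0,"grip":50},{"dx":0,"dy":0,"dz":0,"rx":0,"ry":0,"rz":0,"grip":50}]'; python3 -m handwheel '[{"dx":0,"dy":0,"dz":0,"rx":0,"ry":0,"rz":0,"grip":50},{"dx":0,"dy":0,"dz":0,"rx":0,"ry":0,"rz":0,"grip":50},{"dx":0,"dy":0,"dz":0,"rx":0,"ry":0,"rz":0,"grip":50},{"dx":0,"dy":0,"dz":0,"rx":0,"ry":0,"rz":0,"grip":50},{"dx":0,"dy":0,"dz":0,"rx":0,"ry":0,"rz":0,"grip":50},{"dx":0,"dy":0,"dz":0,"rx":0,"ry":0,"rz":0,"grip":50},{"dx":0,"dy":0,"dz":0,"rx":0,"ry":0,"rz":0,"grip":50},{"dx":0,"dy":0,"dz":0,"rx":0,"ry":0,"rz":0,"grip":50},{"dx":0,"dy":0,"dz":0,"rx":0,"ry":0,"rz":0,"grip":50},{"dx":0,"dy":0,"dz":0,"rx":0,"ry":0,"rz":0,"grip":50},{"dx":0,"dy":0,"dz":0,"rx":0,"ry":0,"rz":0,"grip":50},{"dx":0,"dy":0,"dz":0,"rx":0,"ry":0,"rz":0,"grip":50}]';  python3 -m handwheel '[{"dx":0,"dy":0,"dz":0,"rx":0,"ry":0,"rz":0,"grip":50},{"dx":0,"dy":0,"dz":0,"rx":0,"ry":0,"rz":0,"grip":50},{"dx":0,"dy":0,"dz":0,"rx":0,"ry":0,"rz":0,"grip":50},{"dx":0,"dy":0,"dz":0,"rx":0,"ry":0,"rz":0,"grip":50},{"dx":0,"dy":0,"dz":0,"rx":0,"ry":0,"rz":0,"grip":50},{"dx":0,"dy":0,"dz":0,"rx":0,"ry":0,"rz":0,"grip":50},{"dx":0,"dy":0,"dz":0,"rx":0,"ry":0,"rz":0,"grip":50},{"dx":0,"dy":0,"dz":0,"rx":0,"ry":0,"rz":0,"grip":50},{"dx":0,"dy":0,"dz":0,"rx":0,"ry":0,"rz":0,"grip":50},{"dx":0,"dy":0,"dz":0,"rx":0,"ry":0,"rz":0,"grip":50},{"dx":0,"dy":0,"dz":0,"rx":0,"ry":0,"rz":0,"grip":50},{"dx":0,"dy":0,"dz":0,"rx":0,"ry":0,"rz":0,"grip":50}]'
python3 - <<'E'
from h import *
d=save('wrist'); print(telemetry.read_state()['time_s'],telemetry.read_state()['tool_pos'])
C=cloud(d)
U=np.array([584.9,.6,0]);c,s=np.cos(.1566),np.sin(.1566)
X=(C-U)@np.array([[c,-s,0],[s,c,0],[0,0,1.]])
m=(X[:,:,0]>8)&(X[:,:,0]<16)&(abs(X[:,:,1])<16)&(X[:,:,2]>215)&(X[:,:,2]<240)
q=X[m]; print(len(q))
for y in range(-14,15,2):
    k=abs(q[:,1]-y)<1
    if k.sum(): print(y,q[k][:,2].mean().round(1),end='; ')
cv2.imwrite('pics/w5.png',d['color'][:,:,::-1])
E
```

```text
time_s: 13.57
tool_pos: [605.7, 4.7, 204.9]
orientation: [3.142, 0.0, 0.158]
contact_force: [0.0, 0.4, 0.3]
opening: 0.5
grasp_force: 0.0
time_s: 14.57
tool_pos: [605.7, 4.7, 204.9]
orientation: [3.142, 0.0, 0.158]
contact_force: [0.0, 0.5, -0.2]
opening: 0.502
grasp_force: 0.0
time_s: 15.57
tool_pos: [605.7, 4.7, 204.8]
orientation: [3.142, 0.0, 0.158]
contact_force: [-0.0, 0.4, 0.1]
opening: 0.503
grasp_force: 0.0
time_s: 16.57
tool_pos: [605.7, 4.7, 204.8]
orientation: [3.142, 0.0, 0.158]
contact_force: [-0.1, 0.1, 1.1]
opening: 0.502
grasp_force: 0.0
16.6167 [605.70404445   4.70284568 204.8339015 ]
898
-12 219.9; -10 229.1; -8 231.4; -6 232.2; -4 233.2; -2 233.7; 0 234.6; 2 235.0; 4 234.1; 6 232.5; 8 230.5; 10 229.0; 12 227.8;
```

View pics/w5.png

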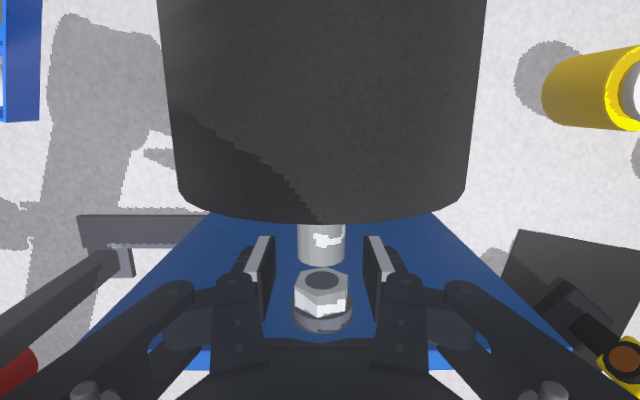

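The view shows the head at about (322,292), midway between the pads (258 and 380). Its apex at y≈+2 means about 9° before square, so I'll wait roughly 1 s and then close.

```bash
python3 -m handwheel '[{"dx":0,"dy":0,"dz":0,"rx":0,"ry":0,"rz":0,"grip":50},{"dx":0,"dy":0,"dz":0,"rx":0,"ry":0,"rz":0,"grip":50},{"dx":0,"dy":0,"dz":0,"rx":0,"ry":0,"rz":0,"grip":50},{"dx":0,"dy":0,"dz":0,"rx":0,"ry":0,"rz":0,"grip":50},{"dx":0,"dy":0,"dz":0,"rx":0,"ry":0,"rz":0,"grip":50},{"dx":0,"dy":0,"dz":0,"rx":0,"ry":0,"rz":0,"grip":50},{"dx":0,"dy":0,"dz":0,"rx":0,"ry":0,"rz":0,"grip":50},{"dx":0,"dy":0,"dz":0,"rx":0,"ry":0,"rz":0,"grip":50},{"dx":0,"dy":0,"dz":0,"rx":0,"ry":0,"rz":0,"grip":50},{"dx":0,"dy":0,"dz":0,"rx":0,"ry":0,"rz":0,"grip":50},{"dx":0,"dy":0,"dz":0,"rx":0,"ry":0,"rz":0,"grip":50}]'; python3 -m handwheel '[{"dx":0,"dy":0,"dz":0,"rx":0,"ry":0,"rz":0,"grip":0},{"dx":0,"dy":0,"dz":0,"rx":0,"ry":0,"rz":0,"grip":0},{"dx":0,"dy":0,"dz":0,"rx":0,"ry":0,"rz":0,"grip":0},{"dx":0,"dy":0,"dz":0,"rx":0,"ry":0,"rz":0,"grip":0},{"dx":0,"dy":0,"dz":0,"rx":0,"ry":0,"rz":0,"grip":0},{"dx":0,"dy":0,"dz":0,"rx":0,"ry":0,"rz":0,"grip":0},{"dx":0,"dy":0,"dz":0,"rx":0,"ry":0,"rz":0,"grip":0},{"dx":0,"dy":0,"dz":0,"rx":0,"ry":0,"rz":0,"grip":0},{"dx":0,"dy":0,"dz":0,"rx":0,"ry":0,"rz":0,"grip":0},{"dx":0,"dy":0,"dz":0,"rx":0,"ry":0,"rz":0,"grip":0},{"dx":0,"dy":0,"dz":0,"rx":0,"ry":0,"rz":0,"grip":0},{"dx":0,"dy":0,"dz":0,"rx":0,"ry":0,"rz":0,"grip":0}]' 70;  python3 -m handwheel '[{"dx":0,"dy":0,"dz":0,"rx":0,"ry":0,"rz":0,"grip":0},{"dx":0,"dy":0,"dz":0,"rx":0,"ry":0,"rz":0,"grip":0},{"dx":0,"dy":0,"dz":0,"rx":0,"ry":0,"rz":0,"grip":0},{"dx":0,"dy":0,"dz":0,"rx":0,"ry":0,"rz":0,"grip":0},{"dx":0,"dy":0,"dz":0,"rx":0,"ry":0,"rz":0,"grip":0},{"dx":0,"dy":0,"dz":0,"rx":0,"ry":0,"rz":0,"grip":0},{"dx":0,"dy":0,"dz":0,"rx":0,"ry":0,"rz":0,"grip":0},{"dx":0,"dy":0,"dz":0,"rx":0,"ry":0,"rz":0,"grip":0},{"dx":0,"dy":0,"dz":0,"rx":0,"ry":0,"rz":0,"grip":0},{"dx":0,"dy":0,"dz":0,"rx":0,"ry":0,"rz":0,"grip":0},{"dx":0,"dy":0,"dz":0,"rx":0,"ry":0,"rz":0,"grip":0},{"dx":0,"dy":0,"dz":0,"rx":0,"ry":0,"rz":0,"grip":0}]'
cat > chk.py <<'E'
from h import *
d=save('wrist'); st=telemetry.read_state(); print(st['time_s'],st['tool_pos'],st['opening']*85,st['ft_torque'])
C=cloud(d)
U=np.array([584.9,.6,0]);c,s=np.cos(.1566),np.sin(.1566)
X=(C-U)@np.array([[c,-s,0],[s,c,0],[0,0,1.]])
q=X[(X[:,:,0]>8)&(X[:,:,0]<16)&(abs(X[:,:,1])<16)&(X[:,:,2]>215)&(X[:,:,2]<240)]
for y in range(-10,11,2):
    k=abs(q[:,1]-y)<1
    if k.sum(): print(y,q[k][:,2].mean().round(1),end='; ')
a=d['color'][200:350,240:400]; cv2.imwrite('pics/w6.png',cv2.resize(a,(640,600),interpolation=cv2.INTER_CUBIC)[:,:,::-1])
E
python3 chk.py
```

```text
time_s: 17.53
tool_pos: [605.7, 4.7, 204.8]
orientation: [3.142, 0.0, 0.158]
contact_force: [-0.1, -0.4, 0.0]
opening: 0.505
grasp_force: 0.0
time_s: 18.53
tool_pos: [606.0, 3.6, 205.2]
orientation: [3.14, -0.001, 0.157]
contact_force: [1.1, -4.7, 2.1]
opening: 0.233
grasp_force: 68.4
time_s: 19.53
tool_pos: [606.0, 3.6, 205.1]
orientation: [3.14, -0.001, 0.157]
contact_force: [1.1, -6.0, 2.5]
opening: 0.233
grasp_force: 68.4
19.5833 [605.95630499   3.62145862 205.16727171] 19.89862423819544 [-0.87374579 -0.10030321 -0.01256666]
-10 232.3; -8 230.7; -6 232.0; -4 233.2; -2 234.3; 0 235.3; 2 234.4; 4 233.4; 6 232.0; 8 231.0; 10 231.5;
```

View pics/w6.png

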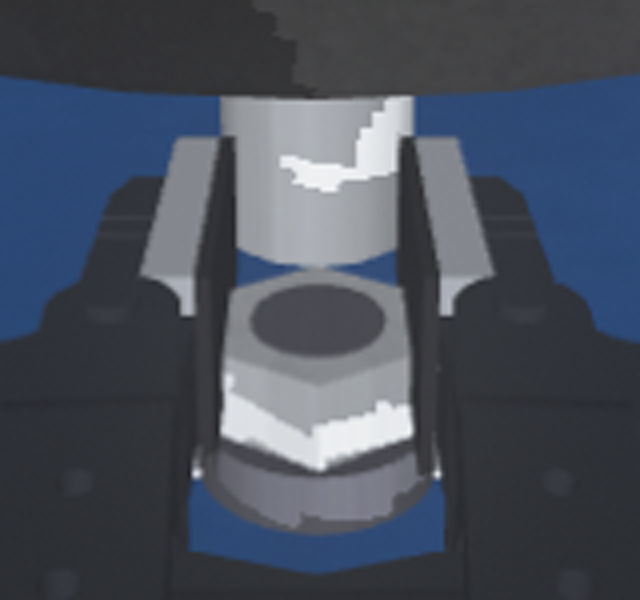

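The pads hold the head square on two flats: the head is at about (318,370) in the crop, its apex at y=0, with a steady opening and a 68 N grip. The flats were at the same phase a full second after closing, so the bolt has stopped. I'm handing in.

```bash
python3 -c "
from station import workorder; print(workorder.sign_off())"
```

```text
the job is handed in; nothing more can be done
None
```

The job is handed in at about 19.6 s: I aimed the smaller thermometer at the bearing for two seconds and stood it back on its mat, and the gripper is still holding the stopped upper bolt head at about 68 N.

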